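Pass a loaded tray over the spring stop of a tray rack

TASK

The loaded tray waits on the runners in front of the rack's spring stop. Hold the stop's tread all the way down with a fingertip, push the tray past the stop while it is down, and slide the tray fully home against the end bar, so that the stop springs up again behind it. Only push the tray along its runners, do not lift it, and leave the other things on the bench where they stand; finish clear of everything.

Things in the scene. Friction and masses are not known exactly. Their poses are not given: they have to be found in the camera images.
- rack: Low stainless counter-top tray rack, fixed. Origin on the bench under the stop blade, midway between the runners; +y is the way the tray slides (it waits at -y, end bar at +y), -x the side with the tread. The runners carry the tray on white strips along y, tops 125 mm above the bench; their upright sides, outer faces 87.5 mm from the middle, rise 10 mm above the strips; tray play 2.5 mm each side.
- tray: Loose stainless tray with four potato patties, about 0.8 kg, 162 mm wide (x, between the runners), 176 mm long (y, along the slide), walls 25 mm high. Origin at the centre of its underside; axes as the rack's. It starts with its leading edge 6 to 24 mm short of the stop blade and slides at a few newtons. Home, its origin is 103 mm past the blade in the rack's +y.
- handle (a point): Middle of the outer bar of the tray's handle on the tread side: level loop of 8 mm round bar, 115 mm from the tray's middle, bar centre 21 mm above the tray's underside, 72 mm long along the slide; 8 mm arms at its two ends join it to the tray. It passes 4 mm above the raised tread. A fingertip pressing the tread behind the rear arm can push that arm along. Same handle on the other side.
- stop (a joint): Spring stop, m pressed: 0 = up (blade 12 mm above the strips, blocks the tray), 0.016 = tread fully down. The tray passes only when it is down more than 12.5 mm; let go, it springs up, unless the tray lies over it and keeps it at about 0.012. Net spring force 1.4 N up, 2.8 N fully down.
- tread (a point): Centre of the top of the stop's tread, a flat steel plate outside the runner on the rack's -x side, 36 mm wide (x), 94 mm long (along the slide), 110 mm from the rack's middle and 146 mm before the blade. Top 138 mm above the bench when up, 122 mm when fully down. Tread, link bar and blade are one piece and move straight down together. Past the tread nothing stands outside the runner.
- blade_top (a point): Middle of the top edge of the stop blade, an upright steel plate 62 mm wide across the slide and 8 mm thick, between the runners at the rack's origin; top 137 mm above the bench when up.
- end_bar (a point): Middle of the contact face of the two rubber buffers on the end bar, which stop the tray's leading edge: 191 mm past the blade along the slide, 14 mm above the strips.
- mould_c (a point): Centre of a loose steel patty ring, 90 mm across, 30 mm high, on the bench on the robot's side of the rack. Leave alone.
- shaker_center (a point): Centre of a loose glass jar with a steel cap, 52 mm across, 85 mm high, on the robot's side of the rack. Leave alone.
- tamper_c (a point): Loose white patty tamper with a ball knob, 68 mm across, 87 mm high (point 40 mm up), on the robot's side of the rack near the tread. Leave alone.
- sanitizer_center (a point): Loose clear bottle, 56 mm across, 150 mm high, off the waiting end of the rack. Leave alone.
- bowl_c (a point): Loose steel bowl, 130 mm across, 55 mm high, off the end-bar end of the rack. Leave alone.
- scraper_c (a point): Loose bench scraper lying on the bench, 90 x 150 mm, 20 mm high, to the robot's left. Leave alone.

How it is judged:
By the outcome, as a careful person would: the job done as asked, in the order asked, and still so for the second after the job is handed in, with the robot touching nothing.
It also fails if it takes over 38 s, if anything falls off the work surface, if the arm or the gripper's body presses on something with over 40 N, if the wrist force passes 120 N, or if a joint passes its speed limit or range.

ROBOT

A 6-joint arm with a two-finger parallel gripper is mounted at the origin on the work surface. World frame = base frame: x ahead of the robot, y to its left, z up, the work surface at z = 0. Lengths are in m, angles in degrees, forces in N, time in s.
With the tool pointing down it reaches from about 0.3 to 0.75 m from the base axis. Payload 8.5 kg.
Tool frame: the origin (TCP) lies midway between the tips of the shut fingers; the grasp point (between the pads) lies 19 mm behind it; z points along the fingers, y is the direction in which the jaws open and shut (so a half turn about z gives the same grasp; the last joint's range is limited). The gripper opens to 85 mm and grips with 20 to 120 N. Pads are 22 mm wide; open, the fingers measure 114 mm over their backs; the gripper's body (76 mm by 85 mm) begins 54 mm behind the grasp point. The pads swing forward as they close: fully open they stand 13 mm farther back than shut.
Start: joints at [-76.564, 21.807, 74.336, -0, 83.858, -12.336], TCP at [0.239, -0.495, 0.231] pointing down, gripper open.
Joint ranges: [-178.18, 178.18], [-50.72, 133.34], [12.68, 142.11], [-81.47, 261.47], [9.98, 163.14], [-165.26, 165.26]. Speed limits (degrees/s): [136.94, 136.94, 180, 180, 180, 180].

INTERFACE

Orientations are given as a 3x3 rotation matrix whose columns are the frame's x, y, z axes.
In Python, from rig import env, viewer, ticket gives the robot as it stands. The module is installed in compiled form; this text tells all that it offers.
- The arm moves only by the shell command python3 -m pendant 'ROWS' [FORCE]. ROWS is JSON, a list of rows, each a list of 3 entries, a list of its own where there are three numbers: the shift along the world's x, y, z in mm, then the turn about the world's z in rad, then the opening, from -1 (shut) to 1 (fully open). A call has 1 to 12 rows; each row shifts and turns the pose as measured when the row begins; what a row does not reach is not made up. A row lasts 1/8 s, in which the tool goes at most 62.5 mm and 10.7 degrees, less where a joint would pass 70% of its speed; a pose out of reach is approached as far as the arm can. A call with a gripper value outside its range is refused whole. The fingers move at their own pace and stop on an object; FORCE is the grip in N (left out, the last holds). Time passes only in rows, so rows that do not move let the fingers close. It gives the time, the measured TCP pose, the force and the opening at its end, in the units of the state.
- env.observe(): the state, without advancing time (a new reading comes with each control period).
- viewer.get_image(name): name is "scene" or "top"; returns (picture, depth): 420x560x3 uint8, red, green, blue; 420x560 float32, m along the optical axis (not along the pixel's ray), 0 where there is no reading.
- viewer.camera_params(name): a dict with "fx", "fy", "cx", "cy" (pixels), "D" ([k1, k2, p1, p2, k3] as OpenCV has them; the pictures are not rectified), "rvec" (rotation vector, rad) and "tvec" (3), from world to camera coordinates, as OpenCV has them. Camera axes: x right, y down, z forward; pixel columns grow to the right and rows downward; lengths in m; the calibration is good to about 2 mm. A picture is of the moment at which its call begins. camera_params takes no time and is no camera call.
- ticket.close_job(): hands the job in, once; it reports no verdict.
The state is a dict: "time_s": time; "q": joint angles; "qvel": joint speeds; "joint_efforts": joint torques, N m; "position": TCP position; "tool_rot": TCP orientation; "ft_force": force on the tool from outside, world axes, zero at the start; "wrist_torque": the same for the moment, N m; "grip_width": finger opening in m.
Only numpy, scipy, OpenCV 4.12 (cv2) and the standard library are available. Lean on these libraries where they do the work, as an engineer would, in place of code of your own. Each camera call takes 0.05 s, during which the arm holds its last target. There are 200 camera calls.

## Working session

There is one attempt and no reset: what is moved stays moved. The work goes in short steps, Python scripts to look and compute and a shell command to move; the robot and the scene stay as the last step left them, time stands still between calls to the robot, and variables do not carry over. Pictures are saved under pics/ and viewed, about 8 in all and at most 12, crops included, and the job is handed in when it is done.

```bash
mkdir -p pics
cat > h.py <<'E'
import numpy as np, cv2
from rig import env, viewer, ticket
def cam(n):
    p=viewer.camera_params(n); K=np.array([[p["fx"],0,p["cx"]],[0,p["fy"],p["cy"]],[0,0,1.]])
    return K,np.array(p["D"],float),cv2.Rodrigues(np.array(p["rvec"],float))[0],np.array(p["tvec"],float).ravel()
def ray(n,uv):
    K,D,R,t=cam(n); x=cv2.undistortPoints(np.array(uv,float).reshape(-1,1,2),K,D).reshape(-1,2)
    return -R.T@t,np.c_[x,np.ones(len(x))]@R
def onz(n,uv,z):
    c,d=ray(n,uv); return c+d*((z-c[2])/d[:,2])[:,None]
def cloud(n,dep):
    h,w=dep.shape; g=np.stack(np.meshgrid(np.arange(w),np.arange(h)),-1).reshape(-1,2)
    c,d=ray(n,g); return (c+d*dep.reshape(-1,1)).reshape(h,w,3)
def proj(n,P):
    K,D,R,t=cam(n); return cv2.projectPoints(np.array(P,float).reshape(-1,1,3),R,t,K,D)[0].reshape(-1,2)
def shot(n,f,crop=None,s=1):
    im,d=viewer.get_image(n); o=im if crop is None else im[crop[1]:crop[3],crop[0]:crop[2]]
    cv2.imwrite("pics/"+f,cv2.resize(o[...,::-1],None,fx=s,fy=s)); return im,d
E
python3 - <<'E'
from h import *
for n in("scene","top"):
    im,d=shot(n,n+"0.png",s=1.4); np.savez(n+"0.npz",im=im,d=d)
    c=cam(n);print(n,c[0][0,0],-c[2].T@c[3],c[2][2],(d>0).mean())
s=env.observe();print(s)
E
```

```text
scene 493.3637784901539 [1.13686941 0.94066678 0.93064419] [-0.48014555 -0.65499622 -0.58347254] 0.9958205782312926
top 511.0273163679588 [0.22809558 0.04318405 1.43409114] [ 1.92570908e-01 -1.26255333e-04 -9.81283053e-01] 0.9961394557823129
{'time_s': 0.1, 'q': array([-7.65636990e+01,  2.18373367e+01,  7.43795536e+01, -1.68192980e-03,
        8.38582568e+01, -1.23347114e+01]), 'qvel': array([ 0.03576893, -0.02747852, -0.22038368, -0.04267046,  0.03400481,
       -0.04244036]), 'joint_efforts': array([ 4.20817683e-03, -4.49221373e+01, -2.31658387e+01, -1.04449782e-04,
        3.64142899e-03,  1.46762329e-05]), 'position': array([ 0.23906352, -0.4950315 ,  0.23077663]), 'tool_rot': array([[ 9.00537520e-01,  4.34778178e-01, -3.33148396e-04],
       [ 4.34778233e-01, -9.00536661e-01,  1.26888327e-03],
       [ 2.51670411e-04, -1.28752266e-03, -9.99999139e-01]]), 'ft_force': array([-0.37128484,  0.04166242,  0.36829722]), 'wrist_torque': array([ 0.05625558,  0.04606915, -0.00032748]), 'grip_width': 0.085280827821302}
```

View pics/scene0.png

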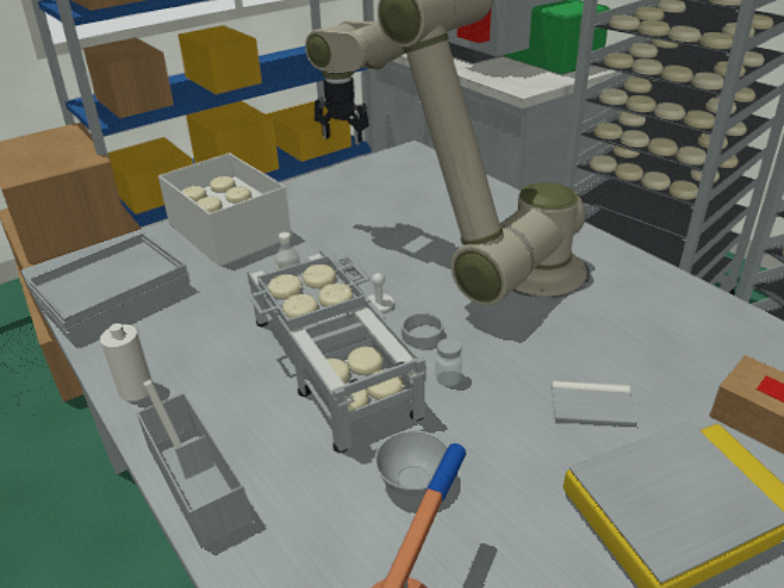

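View pics/top0.png

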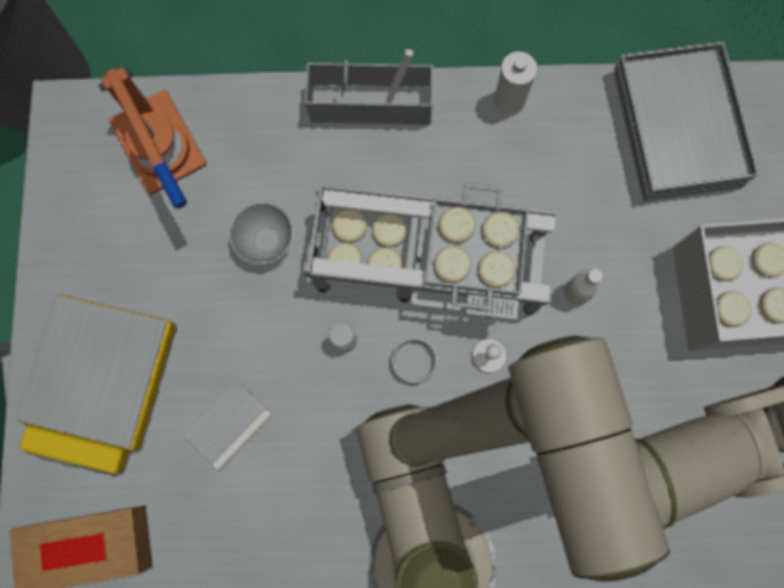

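The scene shows the tray waiting on the rack; in the top view (scaled by 1.4) the rack runs from x≈312 to 550 and the tread is at about (470,305), on the robot's side. The +y slide points left in the picture.

Run:
```python
from h import *
T=np.load("top0.npz"); S=np.load("scene0.npz")
P=cloud("top",T["d"]); Q=cloud("scene",S["d"])
o=T["im"][125:245,215:405]; cv2.imwrite("pics/tc.png",cv2.resize(o[...,::-1],None,fx=4.2,fy=4.2,interpolation=cv2.INTER_CUBIC))
o=S["im"][170:330,170:310]; cv2.imwrite("pics/sc.png",cv2.resize(o[...,::-1],None,fx=4,fy=3.7,interpolation=cv2.INTER_CUBIC)) if 0 else cv2.imwrite("pics/sc.png",cv2.resize(o[...,::-1],None,fx=3.7,fy=3.7,interpolation=cv2.INTER_CUBIC))
# strips: bright white in top at z~.125
im=T["im"].astype(int); m=(im.min(2)>175)&(P[...,2]>.105)&(P[...,2]<.15)
m[:125]=0;m[245:]=0;m[:,:215]=0;m[:,405:]=0
n,l,st,c=cv2.connectedComponentsWithStats(m.astype(np.uint8))
for i in range(1,n):
    if st[i,4]>60:
        ys,xs=np.nonzero(l==i); r=cv2.minAreaRect(np.c_[xs,ys].astype(np.float32)); b=cv2.boxPoints(r)
        print(st[i],P[l==i][:,2].mean().round(4),onz("top",b,.125)[:,:2].round(4).tolist())
```

```text
[232 137  75  16 578] 0.1242 [[0.6897, 0.1871], [0.713, 0.1844], [0.6829, -0.0154], [0.6597, -0.0121]]
[378 154  18   9 135] 0.124 [[0.6521, -0.2054], [0.6509, -0.251], [0.6286, -0.2495], [0.6298, -0.204]]
[224 186  77  17 671] 0.1243 [[0.5549, 0.2086], [0.5799, 0.2057], [0.5498, 0.0047], [0.525, 0.0084]]
[373 203  19  11 167] 0.1243 [[0.4959, -0.1822], [0.5211, -0.1865], [0.5145, -0.2326], [0.4893, -0.2282]]
```

View pics/tc.png

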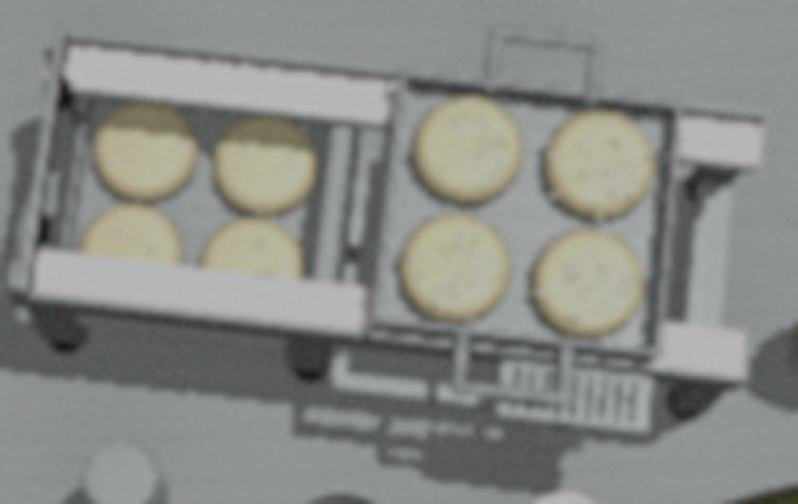

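View pics/sc.png

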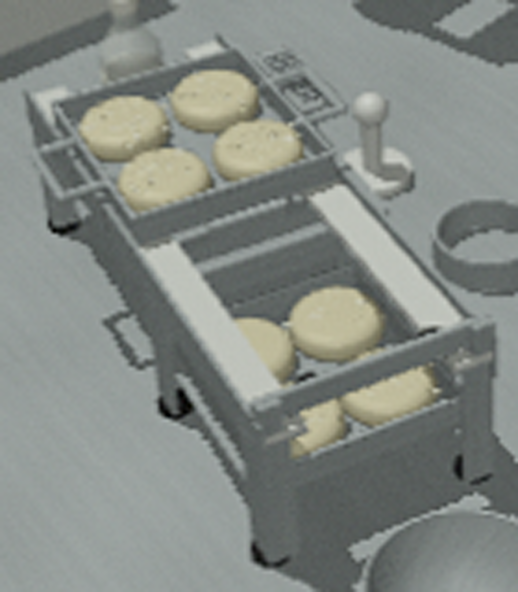

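Rack yaw is about 8.4° and the strips measure z≈0.124. The top crop shows the slotted tread at (500–655, 362–430), with the handle's rear arm at about (567,370). The scene crop shows the same tread beside the tray's far corner. Next I'll convert all of this to rack coordinates using both views.

Run:
```python
from h import *
T=np.load("top0.npz"); S=np.load("scene0.npz")
P=cloud("top",T["d"]).reshape(-1,3); Q=cloud("scene",S["d"]).reshape(-1,3)
# midline from strip boxes
near=np.array([[.5549,.2086],[.525,.0084],[.4959,-.1822],[.4893,-.2282]]);far=np.array([[.713,.1844],[.6829,-.0154],[.6521,-.2054],[.6509,-.251]])
ang=[np.degrees(np.arctan2(*(a[0]-a[-1]))) for a in(near[:4],far[:3])];print("yaw",ang)
a=np.radians(np.mean(ang)); u=np.array([np.sin(a),np.cos(a)]); v=np.array([u[1],-u[0]])
mid=((near@v).mean()+(far[:3]@v).mean())/2; print("width",(far[:3]@v).mean()-(near@v).mean(),"mid",mid)
def loc(X): return np.c_[X[:,:2]@v-mid,X[:,:2]@u,X[:,2]]
for n,X in(("top",P),("scene",Q)):
    L=loc(X)
    def show(k,m):
        M=L[m]; print(n,k,len(M),np.percentile(M,[2,50,98],axis=0).round(4).tolist()) if len(M)>3 else print(n,k,len(M))
    b=(abs(L[:,1]+.05)<.3)
    show("near side z>.1",b&(L[:,0]<-.09)&(L[:,0]>-.14)&(L[:,2]>.1)&(L[:,2]<.18))
    show("tread",b&(L[:,0]<-.093)&(L[:,0]>-.14)&(L[:,2]>.130)&(L[:,2]<.142)&(L[:,1]<-.1))
    show("handle",b&(L[:,0]<-.093)&(L[:,0]>-.14)&(L[:,2]>.1435)&(L[:,2]<.156))
    show("handle far",b&(L[:,0]>.093)&(L[:,0]<.14)&(L[:,2]>.1435)&(L[:,2]<.156))
    show("traywall",b&(abs(L[:,0])<.084)&(L[:,2]>.143)&(L[:,2]<.152)&(L[:,1]<.12))
    show("highest",b&(abs(L[:,0])<.1)&(L[:,2]>.152)&(L[:,2]<.2)&(L[:,1]<.12))
    show("endbar",b&(abs(L[:,0])<.07)&(L[:,2]>.128)&(L[:,2]<.155)&(L[:,1]>.12))
# clicked pixels in top crop (/4.2 + offset)
def px(q): return np.array(q,float)/4.2+[215,125]-.4
for k,q,z in(("treadcorners",[(500,360),(658,376),(652,432),(496,416)],.138),("rear arm",[(567,355),(565,392)],.15),("front arm",[(461,340),(461,385)],.15),("tray near rim F/R",[(375,327),(655,353)],.15),("tray far F/R",[(398,86),(672,112)],.15)):
    print(k,loc(onz("top",px(q),z)).round(4).tolist())
L=loc(onz("top",px([(348,380),(350,120)]),.137));print("?",L)
np.savez("pose.npz",u=u,v=v,mid=mid)
```

```text
yaw [np.float64(8.541028153186591), np.float64(8.879762369629365)]
width 0.15898791838486082 mid 0.5971365956401921
top near side z>.1 609 [[-0.1256, -0.0933, 0.1009], [-0.11, -0.0382, 0.1381], [-0.0913, 0.0877, 0.1527]]
top tread 0
top handle 125 [[-0.1175, -0.0626, 0.1438], [-0.1119, -0.0098, 0.1484], [-0.0944, 0.0271, 0.1532]]
top handle far 117 [[0.0953, -0.0423, 0.144], [0.1136, -0.0069, 0.1484], [0.1196, 0.0279, 0.1549]]
top traywall 2197 [[-0.0791, -0.2285, 0.1434], [-0.0105, -0.0209, 0.1481], [0.0807, 0.0783, 0.1518]]
top highest 316 [[-0.0864, -0.2286, 0.152], [-0.0116, -0.0179, 0.1532], [0.0827, 0.0805, 0.1568]]
top endbar 52 [[-0.0687, 0.1208, 0.1281], [0.0563, 0.1823, 0.1288], [0.069, 0.2489, 0.1314]]
scene near side z>.1 242 [[-0.1245, -0.0897, 0.1012], [-0.1069, -0.0275, 0.1381], [-0.0905, 0.0375, 0.1512]]
scene tread 0
scene handle 61 [[-0.1164, -0.0398, 0.1438], [-0.1089, -0.0026, 0.1479], [-0.0942, 0.0322, 0.1525]]
scene handle far 81 [[0.0941, -0.038, 0.144], [0.1129, -0.0017, 0.1479], [0.1197, 0.0328, 0.1514]]
scene traywall 1432 [[-0.0776, -0.2176, 0.1434], [-0.0048, 0.0122, 0.1476], [0.0815, 0.0842, 0.1517]]
scene highest 61 [[-0.0775, -0.1882, 0.152], [-0.0122, 0.007, 0.1527], [0.0831, 0.0866, 0.1549]]
scene endbar 5 [[-0.0665, 0.1594, 0.1281], [-0.0584, 0.1841, 0.1281], [0.065, 0.2326, 0.1289]]
treadcorners [[-0.0923, -0.0021, 0.138], [-0.0903, -0.0999, 0.138], [-0.1256, -0.0995, 0.138], [-0.1276, -0.0035, 0.138]]
rear arm [[-0.0868, -0.0417, 0.15], [-0.1099, -0.0428, 0.15]]
front arm [[-0.0855, 0.0237, 0.15], [-0.1134, 0.0206, 0.15]]
tray near rim F/R [[-0.0839, 0.0769, 0.15], [-0.0789, -0.095, 0.15]]
tray far F/R [[0.0718, 0.0809, 0.15], [0.0762, -0.0913, 0.15]]
? [[-0.11624874  0.08943908  0.137     ]
 [ 0.05025495  0.10844645  0.137     ]]
```

Run:
```python
from h import *
Z=np.load("pose.npz");u,v,mid=Z["u"],Z["v"],Z["mid"]
for n in("top","scene"):
    D=np.load(n+"0.npz"); X=cloud(n,D["d"]).reshape(-1,3); L=np.c_[X[:,:2]@v-mid,X[:,:2]@u,X[:,2]]
    for lo in np.arange(-.12,.12,.02):
        m=(L[:,0]<-.095)&(L[:,0]>-.135)&(L[:,1]>lo)&(L[:,1]<lo+.02)&(L[:,2]>.03)&(L[:,2]<.18)
        print(n,lo.round(3),m.sum(),np.percentile(L[m][:,2],[5,50,95]).round(3) if m.sum() else "",np.percentile(L[m][:,0],[5,95]).round(3) if m.sum() else "")
s=env.observe();p=s["position"];y=s["tool_rot"][:,1]
print("turn",np.arctan2(v[1],v[0])-np.arctan2(y[1],y[0]))
for a,b in((-.108,-.068),(-.108,-.044),(-.108,.15)):
    q=v*(mid+a)+u*b;print(q,(q-p[:2])*1000)
print(u,v)
```

```text
top -0.12 0  
top -0.1 74 [0.133 0.137 0.142] [-0.125 -0.097]
top -0.08 103 [0.066 0.137 0.142] [-0.125 -0.096]
top -0.06 136 [0.061 0.136 0.148] [-0.127 -0.097]
top -0.04 112 [0.063 0.138 0.151] [-0.126 -0.097]
top -0.02 93 [0.12  0.139 0.15 ] [-0.125 -0.097]
top 0.0 45 [0.092 0.144 0.153] [-0.116 -0.109]
top 0.02 57 [0.095 0.103 0.152] [-0.115 -0.099]
top 0.04 33 [0.091 0.099 0.104] [-0.114 -0.104]
top 0.06 33 [0.09  0.097 0.102] [-0.114 -0.104]
top 0.08 42 [0.094 0.098 0.103] [-0.114 -0.098]
top 0.1 2 [0.097 0.098 0.1  ] [-0.099 -0.096]
scene -0.12 0  
scene -0.1 18 [0.135 0.136 0.139] [-0.123 -0.096]
scene -0.08 36 [0.135 0.137 0.14 ] [-0.122 -0.097]
scene -0.06 14 [0.133 0.139 0.146] [-0.126 -0.105]
scene -0.04 51 [0.126 0.14  0.15 ] [-0.114 -0.096]
scene -0.02 44 [0.11  0.138 0.15 ] [-0.117 -0.096]
scene 0.0 18 [0.099 0.142 0.153] [-0.114 -0.103]
scene 0.02 30 [0.097 0.146 0.151] [-0.114 -0.097]
scene 0.04 8 [0.095 0.097 0.101] [-0.113 -0.107]
scene 0.06 7 [0.095 0.097 0.101] [-0.113 -0.108]
scene 0.08 11 [0.095 0.098 0.1  ] [-0.114 -0.108]
scene 0.1 3 [0.095 0.097 0.098] [-0.111 -0.109]
turn 0.9689789093333055
[ 0.47319717 -0.14129064] [234.13365562 353.74085944]
[ 0.47683174 -0.11756745] [237.7682195  377.46405369]
[0.50621113 0.07419504] [267.14761087 569.22654054]
[0.15144016 0.98846643] [ 0.98846643 -0.15144016]
```

```bash
python3 -m pendant '[[[26,39,0],0.12,-1],[[26,39,0],0.12,-1],[[26,39,0],0.12,-1],[[26,39,0],0.12,-1],[[26,39,0],0.12,-1],[[26,39,0],0.12,-1],[[26,39,0],0.12,-1],[[26,39,0],0.12,-1],[[26,42,0],0,-1],[[0,0,0],0,-1]]' 20; python3 -c "
from h import *
s=env.observe();print(s['position'],s['tool_rot'][:,1],s['ft_force'],s['grip_width'])"
```

```text
time_s: 1.35
position: [0.4773, -0.1284, 0.2274]
tool_rot: [[0.13, 0.991, -0.007], [0.991, -0.13, 0.004], [0.003, -0.007, -1.0]]
ft_force: [0.3, -0.1, 0.4]
grip_width: 0.0004
[ 0.47733115 -0.12836913  0.22739849] [ 0.99147952 -0.13007278 -0.00703044] [ 0.26490861 -0.10447122  0.43168122] 0.0003668393824835021
```

```bash
python3 -m pendant '[[[-4,-13,0],-0.02,-1],[[0,0,-35],0,-1],[[0,0,-30],0,-1],[[0,0,-8],0,-1],[[0,0,0],0,-1]]'
python3 - <<'E'
from h import *
shot("top","t1.png",(260,150,400,240),5); shot("scene","s1.png",(170,170,290,260),5)
Z=np.load("pose.npz");p=env.observe()["position"];print(p[:2]@Z["v"]-Z["mid"],p[:2]@Z["u"],p)
print((proj("scene",p)-[170,170])*5)
E
```

```text
time_s: 1.98
position: [0.4709, -0.1487, 0.1533]
tool_rot: [[0.16, 0.987, -0.006], [0.987, -0.16, 0.002], [0.001, -0.006, -1.0]]
ft_force: [-0.3, 0.8, 1.1]
grip_width: -0.0002
-0.10871735211818362 -0.07531790936425481 [ 0.47137987 -0.14841551  0.15389592]
[[376.58740903  54.00988795]]
```

View pics/s1.png

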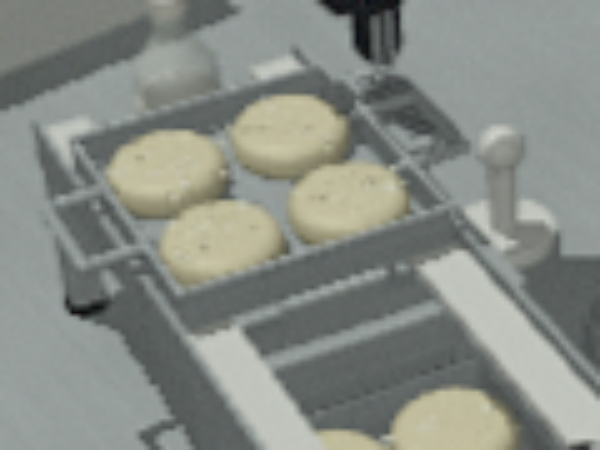

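View pics/t1.png

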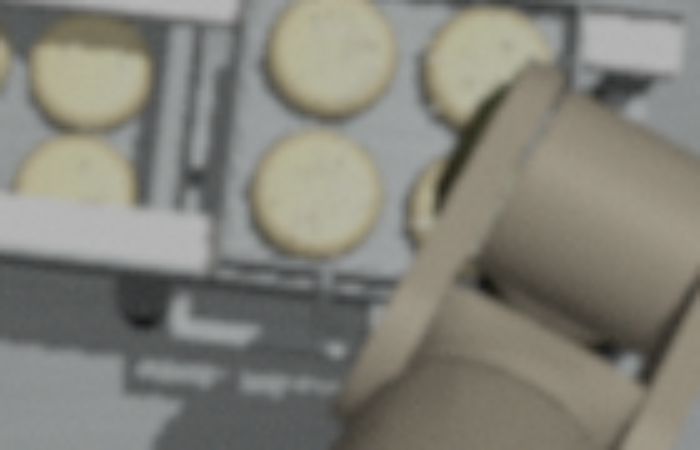

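The scene crop shows the shut fingertip at (376,54), over the rear of the tread, behind the handle's rear arm. The top crop is blocked by the arm. Next I press down.

```bash
python3 -m pendant '[[[0,0,-12],0,-1],[[0,0,-8],0,-1],[[0,0,-5],0,-1],[[0,0,-4],0,-1],[[0,0,-2],0,-1]]'
```

```text
time_s: 2.7
position: [0.4719, -0.1489, 0.1227]
tool_rot: [[0.159, 0.987, -0.002], [0.987, -0.159, -0.001], [-0.001, -0.002, -1.0]]
ft_force: [-1.3, -0.6, 2.5]
grip_width: 0.0003
```

```bash
python3 -m pendant '[[[0,0,-2],0,-1],[[0,0,-2],0,-1]]'; python3 -c "
from h import *
s=env.observe();print(s['position'],s['ft_force'])"
```

```text
time_s: 2.95
position: [0.4722, -0.1491, 0.1212]
tool_rot: [[0.159, 0.987, -0.0], [0.987, -0.159, -0.003], [-0.003, 0.0, -1.0]]
ft_force: [-8.6, 3.5, 28.4]
grip_width: 0.0002
[ 0.4721812  -0.14906109  0.12122628] [-8.62291549  3.50149254 28.40511585]
```

```bash
python3 -m pendant '[[[2,10,0],0,-1],[[2,10,0],0,-1],[[2,10,-0.5],0,-1]]';  python3 -c "
from h import *
Z=np.load('pose.npz');s=env.observe();p=s['position'];print(p[:2]@Z['v']-Z['mid'],p[:2]@Z['u'],p[2],s['ft_force'])"
```

```text
time_s: 3.32
position: [0.4789, -0.1204, 0.1223]
tool_rot: [[0.159, 0.987, 0.003], [0.987, -0.159, -0.008], [-0.007, 0.004, -1.0]]
ft_force: [-5.0, -9.0, 6.4]
grip_width: -0.0002
-0.10549923351946788 -0.04648697451141471 0.12230828866982266 [-4.9678099  -8.96100955  6.40262531]
```

```bash
python3 -m pendant '[[[1,10,-1],0,-1],[[1,10,-1],0,-1]]';  python3 -c "
from h import *
Z=np.load('pose.npz');s=env.observe();p=s['position'];print(p[:2]@Z['v']-Z['mid'],p[:2]@Z['u'],p[2],s['ft_force'])
shot('scene','s2.png',(170,170,290,260),5)"
```

```text
time_s: 3.58
position: [0.482, -0.1028, 0.1219]
tool_rot: [[0.158, 0.987, 0.005], [0.987, -0.158, -0.016], [-0.015, 0.008, -1.0]]
ft_force: [-5.9, -12.7, 13.5]
grip_width: 0.0001
-0.10516778684936734 -0.02859121478434921 0.1219261520619094 [ -5.94167105 -12.68841186  13.50900266]
```

View pics/s2.png

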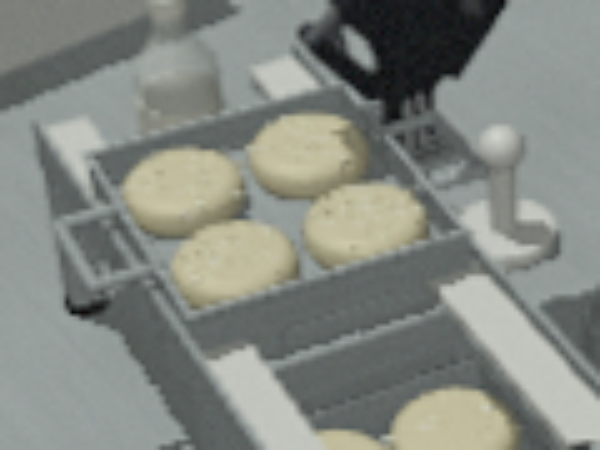

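The tray has advanced and its front now covers where the blade was; the fingertip at (420,125) is on the lowered tread behind the rear arm. I'll keep pushing with the tread held down.

```bash
python3 -m pendant '[[[1,10,-1],0,-1],[[1,10,-1],0,-1]]';  python3 -c "
from h import *
Z=np.load('pose.npz');s=env.observe();p=s['position'];print(p[:2]@Z['v']-Z['mid'],p[:2]@Z['u'],p[2],s['ft_force'])"
```

```text
time_s: 3.88
position: [0.4849, -0.085, 0.1219]
tool_rot: [[0.157, 0.987, 0.008], [0.987, -0.157, -0.026], [-0.024, 0.012, -1.0]]
ft_force: [-6.9, -13.2, 12.8]
grip_width: 0.0003
-0.10499066114093686 -0.010638128573453823 0.1219126302799255 [ -6.86682586 -13.21281915  12.82730886]
```

```bash
python3 -m pendant '[[[0,5,5],0,-1],[[0,10,5],0,-1],[[1,12,0],0,-1],[[2,14,0],0,-1],[[2,14,0],0,-1]]';  python3 -c "
from h import *
Z=np.load('pose.npz');s=env.observe();p=s['position'];print(p[:2]@Z['v']-Z['mid'],p[:2]@Z['u'],p[2],s['ft_force'])"
```

```text
time_s: 4.5
position: [0.4899, -0.0298, 0.1298]
tool_rot: [[0.158, 0.987, 0.005], [0.987, -0.157, -0.03], [-0.029, 0.01, -1.0]]
ft_force: [0.5, -7.3, 2.0]
grip_width: -0.0002
-0.10834529801125042 0.044689367806492554 0.1297583869653665 [ 0.51611391 -7.31750991  1.99451179]
```

Pushing is smooth at about 7 N. There are 102 mm left to home.

```bash
python3 -m pendant '[[[2,14,0],0,-1],[[2,14,0],0,-1],[[2,14,0],0,-1],[[2,14,0],0,-1],[[2,14,0],0,-1]]';  python3 -c "
from h import *
Z=np.load('pose.npz');s=env.observe();p=s['position'];print(p[:2]@Z['v']-Z['mid'],p[:2]@Z['u'],p[2],s['ft_force'])"
```

```text
time_s: 5.12
position: [0.5002, 0.0391, 0.1298]
tool_rot: [[0.156, 0.988, 0.004], [0.987, -0.156, -0.041], [-0.04, 0.01, -0.999]]
ft_force: [-0.0, -8.5, 4.5]
grip_width: 0.0003
-0.10860446771161841 0.11444771945443173 0.1297813499980321 [-0.0392366  -8.54258091  4.54313188]
```

```bash
python3 -m pendant '[[[1,9,0],0,-1],[[1,8,0],0,-1],[[1,6,0],0,-1],[[1,6,0],0,-1]]';  python3 -c "
from h import *
Z=np.load('pose.npz');s=env.observe();p=s['position'];print(p[:2]@Z['v']-Z['mid'],p[:2]@Z['u'],p[2],s['ft_force'])"
```

```text
time_s: 5.62
position: [0.5044, 0.0669, 0.1299]
tool_rot: [[0.155, 0.988, 0.003], [0.987, -0.154, -0.05], [-0.049, 0.011, -0.999]]
ft_force: [-1.6, -9.0, 5.8]
grip_width: -0.0001
-0.10864820864558378 0.14256109370497394 0.1298598605621984 [-1.63665163 -8.98884526  5.76760667]
```

```bash
python3 -m pendant '[[[1,5,0],0,-1],[[1,5,0],0,-1]]'; python3 -m pendant '[[[1,5,0],0,-1]]';  python3 -c "
from h import *
Z=np.load('pose.npz');s=env.observe();p=s['position'];print(p[:2]@Z['v']-Z['mid'],p[:2]@Z['u'],p[2],s['ft_force'])"
```

```text
time_s: 5.88
position: [0.5058, 0.0761, 0.1299]
tool_rot: [[0.154, 0.988, 0.001], [0.987, -0.154, -0.054], [-0.053, 0.01, -0.999]]
ft_force: [-2.7, -7.5, 6.3]
grip_width: -0.0001
time_s: 6.0
position: [0.5063, 0.0795, 0.1299]
tool_rot: [[0.153, 0.988, -0.0], [0.986, -0.153, -0.059], [-0.058, 0.009, -0.998]]
ft_force: [-7.0, -30.0, 8.9]
grip_width: 0.0001
-0.10872750276644799 0.15526389457972134 0.12993535831677472 [ -6.96567629 -29.98258724   8.8685976 ]
```

The force jumped to 30 N, so the tray has met the buffers. I'll back off, rise clear and look.

```bash
python3 -m pendant '[[[-2,-10,0],0,-1],[[-4,-15,0],0,-1],[[0,0,40],0,-1],[[0,0,45],0,-1],[[-30,-35,25],0,-1],[[-40,-35,10],0,-1],[[-30,-40,0],0,-1],[[-20,-40,0],0,-1],[[0,0,0],0,-1]]'
python3 - <<'E'
from h import *
im,d=shot("scene","s3.png",(170,170,330,310),4.2)
np.savez("s3.npz",im=im,d=d); im2,d2=shot("top","t3.png",(200,110,410,270),3.7); np.savez("t3.npz",im=im2,d=d2)
Z=np.load("pose.npz");u,v,mid=Z["u"],Z["v"],Z["mid"]
print(env.observe()["position"],env.observe()["ft_force"])
for n,D in(("top",d2),("scene",d)):
    X=cloud(n,D).reshape(-1,3);L=np.c_[X[:,:2]@v-mid,X[:,:2]@u,X[:,2]]
    for k,m in(("wall L",(L[:,0]>-.075)&(L[:,0]<-.05)),("wall R",(L[:,0]<.075)&(L[:,0]>.05)),("far handle",(L[:,0]>.1)&(L[:,0]<.12)),("near handle",(L[:,0]<-.1)&(L[:,0]>-.12))):
        M=L[m&(L[:,2]>.1435)&(L[:,2]<.153)&(L[:,1]<.3)&(L[:,1]>.04)];print(n,k,len(M),np.percentile(M[:,1],[1,5,50,95,99]).round(4))
    m=(abs(L[:,0])<.03)&(abs(L[:,1]-.095)<.012)&(L[:,2]>.05)&(L[:,2]<.16);print("blade z",np.percentile(L[m][:,2],[50,90,98]))
    m=(abs(L[:,0]+.109)<.015)&(abs(L[:,1]+.05)<.04)&(L[:,2]>.1)&(L[:,2]<.16);print("tread z",m.sum(),np.median(L[m][:,2]))
E
```

```text
time_s: 7.12
position: [0.3727, -0.1007, 0.25]
tool_rot: [[0.153, 0.988, -0.005], [0.987, -0.153, -0.055], [-0.055, 0.003, -0.998]]
ft_force: [-0.4, -0.1, -0.1]
grip_width: -0.0001
[ 0.37369579 -0.09898441  0.24991383] [ 0.64086664  0.27598079 -0.04529599]
top wall L 328 [0.1123 0.1319 0.2174 0.2944 0.2982]
top wall R 274 [0.1093 0.1291 0.2231 0.2942 0.2972]
top far handle 93 [0.1611 0.1626 0.1969 0.2298 0.2316]
top near handle 95 [0.1666 0.168  0.1998 0.2344 0.2371]
blade z [0.13296626 0.13847124 0.14052158]
tread z 0 nan
scene wall L 221 [0.1156 0.1173 0.2347 0.2917 0.2995]
scene wall R 302 [0.112  0.1144 0.2273 0.2894 0.2985]
scene far handle 84 [0.1655 0.1669 0.2033 0.2352 0.2363]
scene near handle 74 [0.1701 0.1716 0.2061 0.239  0.2405]
  return _methods._mean(a, axis=axis, dtype=dtype,
  ret = ret.dtype.type(ret / rcount)
Traceback (most recent call last):
IndexError: index -1 is out of bounds for axis 0 with size 0
```

View pics/s3.png

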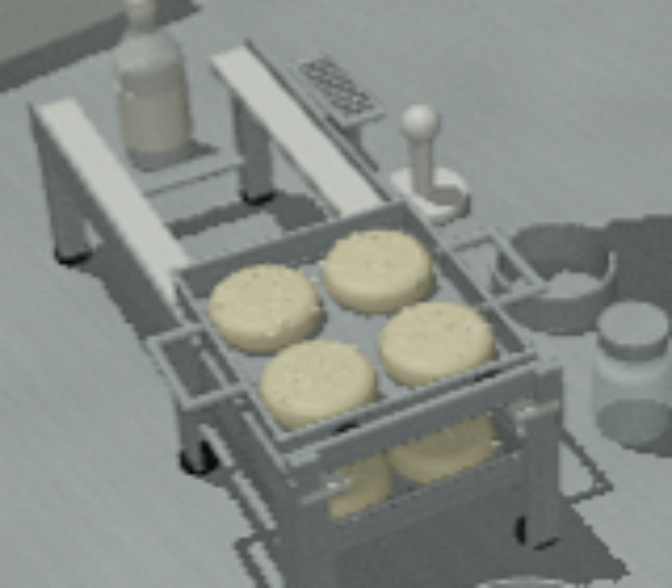

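View pics/t3.png

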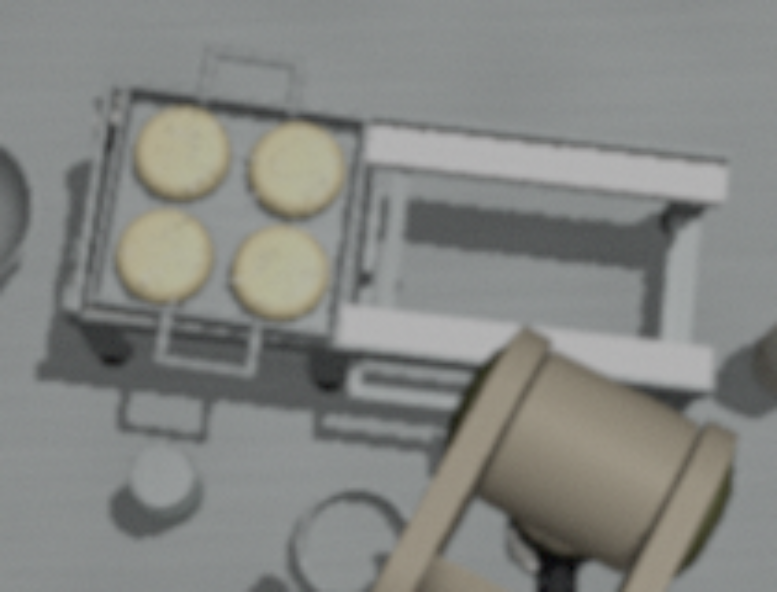

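The tray is over the end and the stop has sprung up (blade z≈0.138). The images put the tread-side handle about 5 mm ahead of the far one, so the tray is slightly yawed with its far front corner short of its buffer. The top crop shows the rear wall near (350,220). I'll square it with a light push on the rear wall near the far side, clear of the blade.

```bash
python3 -m pendant '[[[40,10,0],0,-1],[[40,10,0],0,-1],[[40,10,0],0,-1],[[40,10,0],0,-1],[[40,10,0],0,-1],[[40,10,0],0,-1],[[40,10,0],0,-1],[[0,0,0],0,-1]]';  python3 -c "
from h import *
Z=np.load('pose.npz');s=env.observe();p=s['position'];print(p[:2]@Z['v']-Z['mid'],p[:2]@Z['u'],p[2],s['ft_force'])
q=Z['v']*(Z['mid']+.055)+Z['u']*.075;print((q-p[:2])*1000)"
```

```text
time_s: 8.22
position: [0.6646, -0.0129, 0.2449]
tool_rot: [[0.136, 0.991, -0.008], [0.989, -0.136, -0.05], [-0.051, -0.001, -0.999]]
ft_force: [-0.9, -0.5, -0.1]
grip_width: 0.0001
0.0617323959584396 0.08786522631377432 0.24487591951383014 [-0.91179596 -0.48643617 -0.08916767]
[ -8.60305933 -11.69728915]
```

```bash
python3 -m pendant '[[[-9,-17,0],0,-1],[[0,0,-35],0,-1],[[0,0,-35],0,-1],[[0,0,-20],0,-1],[[0,0,-8],0,-1],[[0,0,0],0,-1]]';  python3 -c "
from h import *
Z=np.load('pose.npz');s=env.observe();p=s['position'];print(p[:2]@Z['v']-Z['mid'],p[:2]@Z['u'],p[2],s['ft_force'])"
```

```text
time_s: 8.98
position: [0.6494, -0.0328, 0.147]
tool_rot: [[0.135, 0.991, -0.007], [0.989, -0.136, -0.051], [-0.052, -0.0, -0.999]]
ft_force: [0.7, -0.1, 0.1]
grip_width: -0.0004
0.0497708887974474 0.0659561734489023 0.1469975356369656 [ 0.70577655 -0.08041733  0.14844652]
```

```bash
python3 -m pendant '[[[6,0,-7],0,-1],[[2,8,0],0,-1],[[1,8,0],0,-1],[[1,5,0],0,-1]]';  python3 -c "
from h import *
Z=np.load('pose.npz');s=env.observe();p=s['position'];print(p[:2]@Z['v']-Z['mid'],p[:2]@Z['u'],p[2],s['ft_force'])"
```

```text
time_s: 9.48
position: [0.6607, -0.0107, 0.1421]
tool_rot: [[0.136, 0.991, -0.003], [0.989, -0.136, -0.052], [-0.052, 0.004, -0.999]]
ft_force: [0.5, -0.2, 0.1]
grip_width: -0.0003
0.05757645439115777 0.08948613232397515 0.142084501781565 [ 0.48952429 -0.15136912  0.12999834]
```

```bash
for i in 1; do python3 -m pendant '[[[1,5,0],0,-1],[[0,4,0],0,-1]]'; python3 -m pendant '[[[0,4,0],0,-1]]'; python3 -m pendant '[[[0,4,0],0,-1]]'; done
```

```text
time_s: 9.72
position: [0.662, -0.0009, 0.1423]
tool_rot: [[0.135, 0.991, -0.002], [0.989, -0.135, -0.053], [-0.053, 0.005, -0.999]]
ft_force: [1.5, -6.6, -1.1]
grip_width: 0.0001
time_s: 9.85
position: [0.6625, 0.0021, 0.1424]
tool_rot: [[0.136, 0.991, -0.001], [0.989, -0.136, -0.055], [-0.055, 0.006, -0.998]]
ft_force: [2.0, -13.8, -1.8]
grip_width: -0.0
time_s: 9.98
position: [0.6626, 0.0022, 0.1425]
tool_rot: [[0.138, 0.99, -0.001], [0.988, -0.137, -0.063], [-0.063, 0.007, -0.998]]
ft_force: [-1.5, -23.5, -1.5]
grip_width: -0.0002
```

It moved about 3 mm and then stopped firmly at 23 N. I'll retreat clear and check.

```bash
python3 -m pendant '[[[-1,-6,0],0,-1],[[-3,-14,0],0,-1],[[0,0,40],0,-1],[[0,0,40],0,-1],[[0,-20,30],0,-1],[[-20,-50,0],0,-1],[[-20,-50,0],0,-1],[[-30,-50,0],0,-1],[[-30,-50,0],0,-1],[[-30,-50,0],0,-1],[[0,0,0],0,-1],[[0,0,0],0,-1]]'
python3 - <<'E'
from h import *
im,d=shot("scene","s4.png",(150,170,330,320),4)
im2,d2=shot("top","t4.png",(130,110,430,270),2.6)
Z=np.load("pose.npz");u,v,mid=Z["u"],Z["v"],Z["mid"]
for n,D in(("top",d2),("scene",d)):
    X=cloud(n,D).reshape(-1,3);L=np.c_[X[:,:2]@v-mid,X[:,:2]@u,X[:,2]]
    for k,m in(("far handle",(L[:,0]>.1)&(L[:,0]<.12)),("near handle",(L[:,0]<-.1)&(L[:,0]>-.12))):
        M=L[m&(L[:,2]>.1435)&(L[:,2]<.153)&(L[:,1]<.3)&(L[:,1]>.04)];print(n,k,len(M),np.percentile(M[:,1],[1,5,50,95,99]).round(4))
    for k,m in (("blade",(abs(L[:,0])<.03)&(abs(L[:,1]-.095)<.012)),("tread",(abs(L[:,0]+.109)<.015)&(abs(L[:,1]+.05)<.04))):
        m&=(L[:,2]>.1)&(L[:,2]<.16);print(n,k,m.sum(),np.percentile(L[m][:,2],[50,90]) if m.sum() else "")
s=env.observe();print(s["position"],s["ft_force"],s["qvel"].round(1))
E
```

```text
time_s: 11.48
position: [0.5202, -0.2991, 0.2558]
tool_rot: [[0.138, 0.99, -0.001], [0.989, -0.138, -0.06], [-0.06, 0.007, -0.998]]
ft_force: [0.8, 0.0, 0.4]
grip_width: 0.0
top far handle 93 [0.1654 0.1667 0.2022 0.2349 0.2367]
top near handle 94 [0.1645 0.1662 0.1995 0.2332 0.2349]
top blade 113 [0.13283594 0.1383078 ]
top tread 351 [0.13772642 0.14152842]
scene far handle 94 [0.1671 0.1717 0.2081 0.2395 0.2405]
scene near handle 85 [0.1668 0.1709 0.2052 0.2384 0.2401]
scene blade 0 
scene tread 167 [0.13686852 0.13921037]
[ 0.52066552 -0.29849509  0.25568208] [0.46229641 0.40740253 0.59410209] [ 0.8  0.  -0.   0.  -0.   0.1]
```

View pics/t4.png

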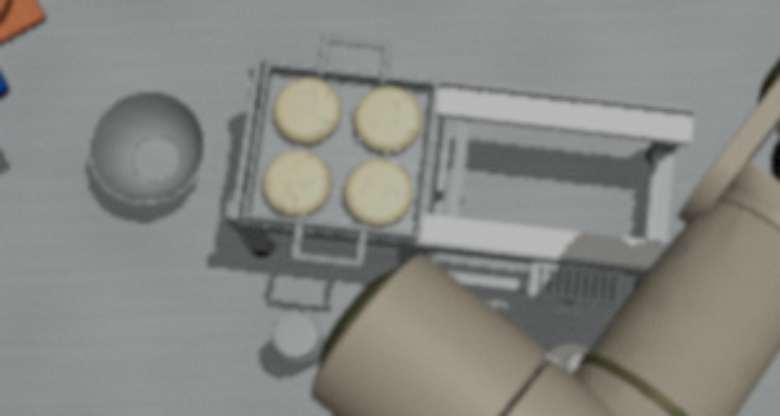

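View pics/s4.png

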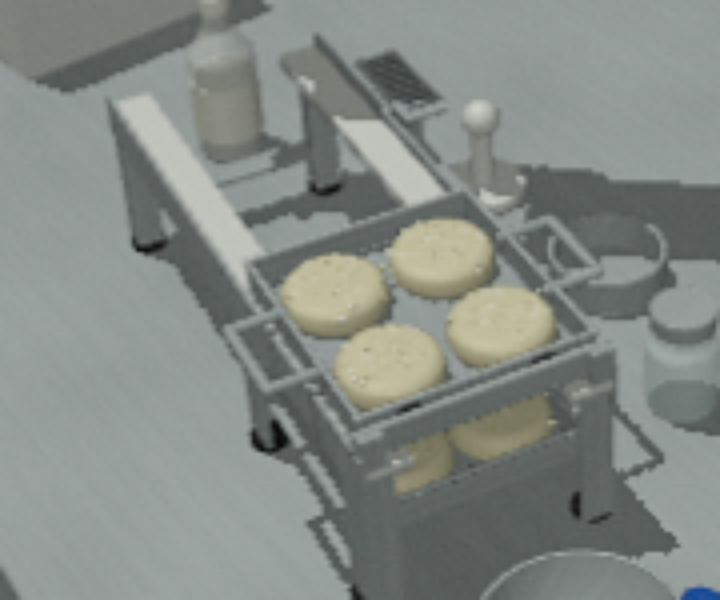

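```bash
python3 -c "
from rig import ticket
print(ticket.close_job())"
```

```text
the job is handed in; nothing more can be done
None
```

The tray is home against the end bar, the stop has sprung up behind it, and I handed the job in at about 11.6 s of the 38 s allowed.

- **Press and push:** I pressed the tread fully down with the shut fingertip (z≈0.121, peak 28 N). I pushed the handle's rear arm while holding it down until the tray's leading edge was about 25 mm past the blade, then pushed on until it met the buffers at 30 N.
- **Correction:** That first push left the tray about 1.4° yawed, with its far side roughly 5 mm behind. I squared it with one light push on the rear wall near the far side, which stopped firmly at 23 N.
- **Last checks:**
  - **Travel:** both handles had moved about 209 mm in the top view. The scene view gave 208 mm (tread side) and 210 mm (far side), so the tray is square.
  - **Stop:** the tread reads z≈0.137 in both views, and the blade about 0.138 in the top view, so the stop is up.
  - **Arm:** it is clear, with about 0 N at the wrist.
  - **Other items:** the ones in the last pictures looked unmoved. I did not measure their positions, and the scraper was not in the last pictures.
- **Checks that disagreed:** the two cameras differ by about 4–6 mm along the slide. The scene view could not see the blade in the last check. The end-bar contact is therefore judged from the force stop and the travel, not from a measured gap.

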